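# Fit the toothed spacer sleeve on the planter tower

## Task

Take the longer spacer sleeve, the one with the toothed foot, off its slanted rack peg and slide it, teeth down, over the upright pole of the planter tower. Turn it until its teeth drop past the pole's cross pin and it sits fully home on the boss, then let go of it. Leave the short plain sleeve on its peg and everything else where it is.

Things in the scene. Friction and masses are not known exactly. Their poses are not given: they have to be found in the camera images.
- sleeve: Sizes in mm. White spacer sleeve, 100 long, 39 outside (8 flats), bore 23, about 110 g, threaded on either of the rack's pegs, so its z leans 35 deg. Foot: four square teeth, 14 long, 13 wide, at 45, 135, 225, 315 deg about its z; the gaps between, along its x and y axes, are 7 wide at the bore, wider outside. Origin: centre of the foot at the teeth's ends; z along the bore to the plain top.
- spare: Short spacer sleeve, 70 mm long, 39 mm outside, bore 23 mm, plain ends, white plastic, 90 g. Origin: centre of its lower end; z along the bore. Starts on the other peg and stays there.
- rack: Sizes in mm. Wooden rack fixed to the table, base 170 x 250. A board 100 x 250 slopes 35 deg, its upper face 75 above the table at mid; two pegs, 16 thick, 86 long, stand square to it at y = +60 and -60, leaning to the rack's -x (peg direction -0.574, 0, 0.819 in the rack's frame). Origin: centre of the underside.
- tower: Sizes in mm. Lowest tier of a planter tower, fixed: white dish 156 across, 35 high, with a central boss 48 across and 40 high carrying an upright aluminium pole, 20 thick, 111 tall above the boss, its top 5 tapered to 13. Origin: centre of the underside, z up. A square steel cross pin, 5 x 5, 34 end to end, goes through the pole, its axis 8 above the boss.
- pole_top (a point): Centre of the pole's top face, 151 mm above the table.
- seat (a point): Sizes in mm. Centre of the boss's top face, 40 above the table, where the sleeve's foot must rest. Pole and pin sit in a very stiff swivel (0.5 N m to turn): the pin's direction differs each time and is not reported; look or feel. Teeth on the pin, the foot stands 10.5 above the boss; with gaps on the pin (every 90 deg, within about 5 deg) it goes down, and the pole then stands 11 out of its top.
- pot_a: Empty black nursery pot, 74 mm across the rim, 62 mm high, 50 g. Origin: centre of the underside. Bystander.
- pot_b: Sizes in mm. Empty black nursery pot like the other. Bystander.
- bowl: White planter bowl, 164 mm across, 50 mm high. Origin: centre of the underside. Bystander.
- bottle: Clear plastic bottle, 62 mm across, 150 mm high. Origin: centre of the underside. Bystander.
- trowel: Hand trowel, 265 mm long, lying along its x axis with its orange handle to -x; up to 26 mm high. Origin: at table height below the neck. Bystander.
- stakes: Four white plant label stakes, 110 mm long, 3 mm thick, lying together. Origin: at the middle of their underside. Bystander.
There are look-alikes about, which are no part of the job. Several things have the shape of the tower; the one meant has the colours described above. Leave any turquoise look-alike of the sleeve alone.

How it is judged:
At the end, for the whole second after the job is handed in: The toothed sleeve stands upright (within 4.5 degrees), teeth down, on the pole, its foot within 3 mm of the boss's top face and within 4 mm of the pole's axis, at rest and released; the short sleeve is still on its peg within 20 mm of where it was (horizontal distance between sleeve and seat below 0.004 m and z of sleeve in the frame of seat between -0.003 and 0.003 m and angle between sleeve's own z axis and vertical below 0.08 rad and linear speed of sleeve below 0.02 m/s and contact force between the fingers and sleeve below 0.1 N and distance of spare from where it was at the start of the episode below 0.02 m); the robot touches nothing.
It fails at once if the short sleeve is pulled from its place (moved more than 30 mm) (distance of spare from where it was at the start of the episode above 0.03 m).
It fails at once if a bystander (pot, bowl, bottle, trowel, stakes) is moved more than 30 mm (distance of any of pot_a, pot_b, bowl, bottle, trowel, stakes from where it was at the start of the episode above 0.03 m).
It also fails if it takes over 64 s, if anything falls off the work surface, if the arm or the gripper's body presses on something with over 40 N, if the wrist force passes 120 N, or if a joint passes its speed limit or range.

## Robot

A 6-joint arm with a two-finger parallel gripper is mounted at the origin on the work surface. World frame = base frame: x ahead of the robot, y to its left, z up, the work surface at z = 0. Lengths are in m, angles in rad, forces in N, time in s.
With the tool pointing down it reaches from about 0.375 to 0.9 m from the base axis. Payload 3.1 kg.
Tool frame: the origin (TCP) lies between the finger pads; the fingertips stand manip.nose_length ahead of it and the grasp point (between the pads) lies 5 mm behind it (manip.nose_length is the distance from the TCP to the fingertips, in m); z points along the fingers, y is the line along which they close (so a half turn about z gives the same grasp; the last joint's range is limited). The gripper opens to 85 mm and grips with 20 to 120 N. Pads are 22 mm wide; open, the fingers measure 114 mm over their backs; the gripper's body (76 mm by 85 mm) begins 54 mm behind the grasp point. The pads swing forward as they close: fully open they stand 13 mm farther back than shut.
Start: joints at [-1.323, 0.527, 1.433, -0, 1.181, -0.178], TCP at [0.259, -0.569, 0.245] pointing down, gripper open.
Joint ranges: [-3.08, 3.08], [-0.75, 2.2], [0.22, 2.44], [-1.43, 4.57], [0, 2.65], [-2.85, 2.85]. Speed limits (rad/s): [2.79, 2.79, 3.14, 3.14, 3.14, 3.14].

## Interface

Orientations are given as a unit quaternion [x, y, z, w].
In Python, from station import monitor, eyes, job, manip gives the robot as it stands.
- The arm moves only by the shell command python3 -m pendant 'ROWS' [FORCE]. ROWS is JSON, a list that holds one entry, the list of rows, each a list of 7 numbers: the shift along the tool's x, y, z as a fraction of full scale, then the turn, a rotation vector about the tool's x, y, z as a fraction of full scale, then the opening, from 0 (shut) to 1 (fully open). A call has 1 to 20 rows; each row shifts and turns the commanded pose from where the row before left it, along the tool's axes as they then stand; what a row does not reach is not made up. Full scale, the value 1, is 800 mm for a shift and 0.12 rad for a turn. A row lasts 1/10 s, in which the tool goes at most 50 mm and 8.59 degrees, less where a joint would pass 70% of its speed; a pose out of reach is approached as far as the arm can. A call with a number of a shift or a turn outside -1 to 1 is refused whole. A call with a gripper value outside its range is refused whole. The fingers move at their own pace and stop on an object; FORCE is the grip in N (left out, the last holds). Time passes only in rows, so rows that do not move let the fingers close. It gives the time, the measured TCP pose, the force, the opening and the grip force at its end, in the units of the state.
- monitor.sense(): the state, without advancing time (a new reading comes with each control period).
- eyes.snapshot(name): name is "scene" or "top"; returns a dict with "pixels" (480x640x3 uint8, red, green, blue), "depth" (480x640 float32, m along the optical axis (not along the pixel's ray), 0 where there is no reading), "intrinsics" (3x3 intrinsics, pixels), "k1" (the pictures are not rectified: a ray, as slopes to the right and down, at radius r is drawn at 1 + k1 r^2 times it, then the intrinsics apply), "eye" and "attitude" of the camera in the world. Camera axes: x right, y down, z forward; pixel columns grow to the right and rows downward; lengths in m; the calibration is good to about 2 mm. A picture is of the moment at which its call begins.
- job.sign_off(): hands the job in; it is judged then, once.
The state is a dict: "t": time; "q": joint angles; "qd": joint speeds; "tau": joint torques, N m; "tcp_pos": TCP position; "tool_rot": TCP orientation; "force": force on the tool from outside, world axes, zero at the start; "ft_torque": the same for the moment, N m; "finger_gap": opening from 0.0 (shut) to 1.0 (fully open); "gripper_force": force on a finger pad.
Only numpy, scipy, OpenCV 4.12 (cv2) and the standard library are available. Lean on these libraries where they do the work, as an engineer would, in place of code of your own. Each camera call takes 0.05 s, during which the arm holds its last target. There are 200 camera calls.

## Working session

There is one attempt and no reset: what is moved stays moved. The work goes in short steps, Python scripts to look and compute and a shell command to move; the robot and the scene stay as the last step left them, time stands still between calls to the robot, and variables do not carry over. Pictures are saved under pics/ and viewed, at most 10 in all, crops included, and the job is handed in when it is done.

```bash
ls; mkdir -p pics
python3 - <<'E'
from station import monitor, eyes, job, manip
import cv2,numpy as np
for n in("scene","top"):
    s=eyes.snapshot(n); cv2.imwrite(f"pics/{n}0.png",s["pixels"][:,:,::-1]); np.savez(f"{n}0.npz",**s)
    print(n,s["intrinsics"],s["k1"],s["eye"],s["attitude"])
print(manip.nose_length, monitor.sense())
E
```

```text
pics
scene [[551.8773952    0.         307.74915882]
 [  0.         551.8773952  240.54806847]
 [  0.           0.           1.        ]] -0.07935576417234795 [1.51468907 0.37682499 0.88775775] [ 0.51070406  0.72946476 -0.37935509 -0.2513011 ]
top [[552.29990416   0.         316.0451171 ]
 [  0.         552.29990416 238.79088838]
 [  0.           0.           1.        ]] -0.16605941755455433 [4.45884057e-01 9.07032900e-05 1.61319321e+00] [-0.70395682  0.7097408  -0.01713277  0.02047601]
0.014 {'t': 0.1, 'q': array([-1.32249559e+00,  5.28352926e-01,  1.43379729e+00,  1.93675223e-05,
        1.18140455e+00, -1.78481245e-01]), 'qd': array([ 0.00063761, -0.00124392, -0.00465656, -0.00114347, -0.00083789,
        0.00148448]), 'tau': array([ 2.38696302e-04, -4.43305278e+01, -1.78586268e+01, -2.51482688e-04,
        3.91797701e-03, -1.88915955e-06]), 'tcp_pos': array([ 0.25860016, -0.56830165,  0.24443655]), 'tool_rot': array([ 9.77318718e-01,  2.11771484e-01, -2.52916744e-05, -9.80770385e-04]), 'force': array([0.25162035, 0.89841551, 0.46788714]), 'ft_torque': array([ 0.00308071, -0.05177718,  0.04159914]), 'gripper_force': 0.0, 'finger_gap': 1.00140666467503}
```

View pics/scene0.png

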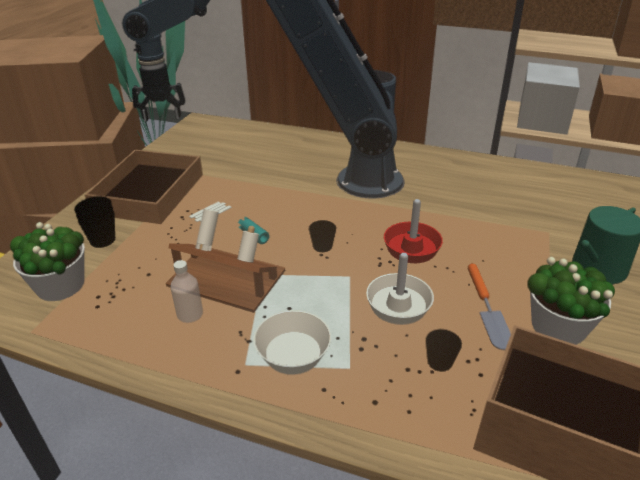

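View pics/top0.png

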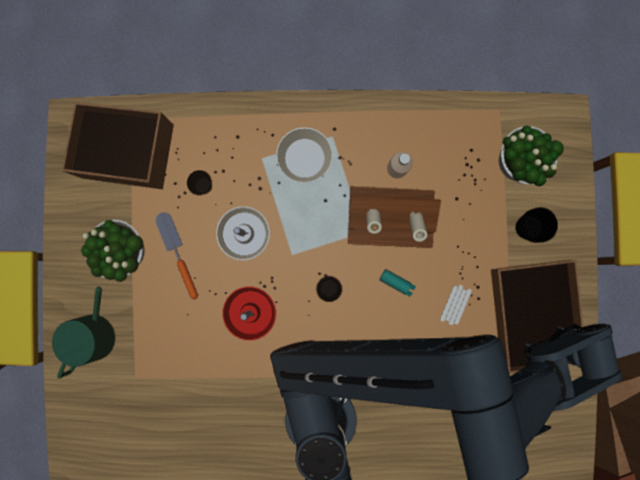

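The white tower is at scene (400,295) / top (243,233). The red one at scene (413,240) has the wrong colour. The two white sleeves are at scene (207,230) / top (418,226) and scene (248,245) / top (374,221), and the turquoise one at scene (253,230) is a look-alike. The sleeve at (207,230) looks longer, so I'll confirm that in a crop.

```bash
python3 - <<'E'
import cv2,numpy as np
a=cv2.imread("pics/scene0.png");b=cv2.imread("pics/top0.png")
r=lambda i,x,y,w,h,f:cv2.resize(i[y:y+h,x:x+w],(w*f,h*f),interpolation=cv2.INTER_CUBIC)
A=r(a,165,195,132,75,6); 
B=np.hstack([r(a,360,245,80,40,5)[:200],r(b,350,190,80,40,5)])
o=np.vstack([A[:, :792],B[:,:792][:,:792]][:2]);
cv2.imwrite("pics/crop1.png",o[:600])
E
cat > h.py <<'E'
import numpy as np,cv2
from scipy.spatial.transform import Rotation as R
def load(n): return dict(np.load(n))
def pts(s,uv):
    """pixel rays -> camera slopes"""
    K=s["intrinsics"];d=np.array([float(s["k1"]),0,0,0])
    return cv2.undistortPoints(np.array(uv,float).reshape(-1,1,2),K,d).reshape(-1,2)
def world(s,uv):
    uv=np.array(uv).reshape(-1,2);p=pts(s,uv);z=s["depth"][uv[:,1].astype(int),uv[:,0].astype(int)]
    return R.from_quat(s["attitude"]).apply(np.c_[p,np.ones(len(p))]*z[:,None])+s["eye"],z
def cloud(s,x0,y0,x1,y1):
    u,v=np.meshgrid(np.arange(x0,x1),np.arange(y0,y1));uv=np.c_[u.ravel(),v.ravel()]
    w,z=world(s,uv);return uv[z>0],w[z>0],s["pixels"][uv[:,1],uv[:,0]][z>0]
def proj(s,P):
    c=R.from_quat(s["attitude"]).inv().apply(np.atleast_2d(P)-s["eye"])
    return cv2.projectPoints(c.reshape(-1,1,3),np.zeros(3),np.zeros(3),s["intrinsics"],np.array([float(s["k1"]),0,0,0]))[0].reshape(-1,2)
E
python3 - <<'E'
from h import *
s=load("scene0.npz");t=load("top0.npz")
for nm,c,b in(("scene",s,(180,190,280,285)),("top",t,(345,185,445,250))):
    uv,w,p=cloud(c,*b)
    m=(p.min(1)>130)&(w[:,2]>.06)
    # split by y
    for lo,hi in((-1,-.23),(-.23,0)):
        q=m&(w[:,1]>lo)&(w[:,1]<hi); x=w[q]
        print(nm,q.sum(),x.mean(0),x.min(0),x.max(0), uv[q].min(0),uv[q].max(0))
for nm,c,b in(("scene",s,(365,245,440,325)),("top",t,(210,200,275,265))):
    uv,w,p=cloud(c,*b); q=w[:,2]>.06
    print("pole",nm,q.sum(),w[q].mean(0),w[q].min(0),w[q].max(0))
    q=abs(w[:,2]-.04)<.004; print("boss",q.sum(),w[q].mean(0))
    q=abs(w[:,2]-.035)<.02
    print("dish ext",w[q].min(0),w[q].max(0))
for nm,c,b in(("top",t,(345,185,445,250)),):
    uv,w,p=cloud(c,*b); q=(w[:,2]<.03)&(w[:,2]>.008)&(p.max(1)<120); print("rackbase",np.percentile(w[q],[0,2,98,100],axis=0))
E
```

```text
scene 436 [ 0.57071429 -0.26313815  0.12809776] [ 0.51601598 -0.28257832  0.07223216] [ 0.73502113 -0.23113133  0.16748601] [180 209] [217 263]
scene 392 [ 0.61265189 -0.15818319  0.11728097] [ 0.54914453 -0.2292809   0.084362  ] [ 0.75667116 -0.13023313  0.15344771] [180 231] [256 284]
top 65 [ 0.53241759 -0.26663309  0.15589366] [ 0.5184168  -0.28370417  0.14090263] [ 0.5467945  -0.25039431  0.16889141] [413 229] [425 240]
top 59 [ 0.55702721 -0.14865324  0.13131102] [ 0.54214439 -0.16619145  0.10519494] [ 0.57102676 -0.13319726  0.14889549] [368 221] [380 232]
pole scene 311 [0.55392753 0.22180229 0.11068799] [0.54039111 0.21116827 0.06032206] [0.56083753 0.23101422 0.1546231 ]
boss 340 [0.52801755 0.22369179 0.0391204 ]
dish ext [0.29871075 0.14177595 0.01501625] [0.62667844 0.29849934 0.05479351]
pole top 78 [0.54813464 0.21462723 0.12781944] [0.53986254 0.20736385 0.0600257 ] [0.55734619 0.22617521 0.15643832]
boss 204 [0.55100471 0.21671921 0.03919185]
dish ext [0.47356166 0.141513   0.01500417] [0.62706816 0.29593094 0.05435181]
rackbase [[ 0.50438778 -0.35868684  0.00802843]
 [ 0.51010675 -0.33050179  0.00840545]
 [ 0.67881392 -0.08944892  0.02093313]
 [ 0.6843164  -0.07840686  0.02944963]]
```

View pics/crop1.png

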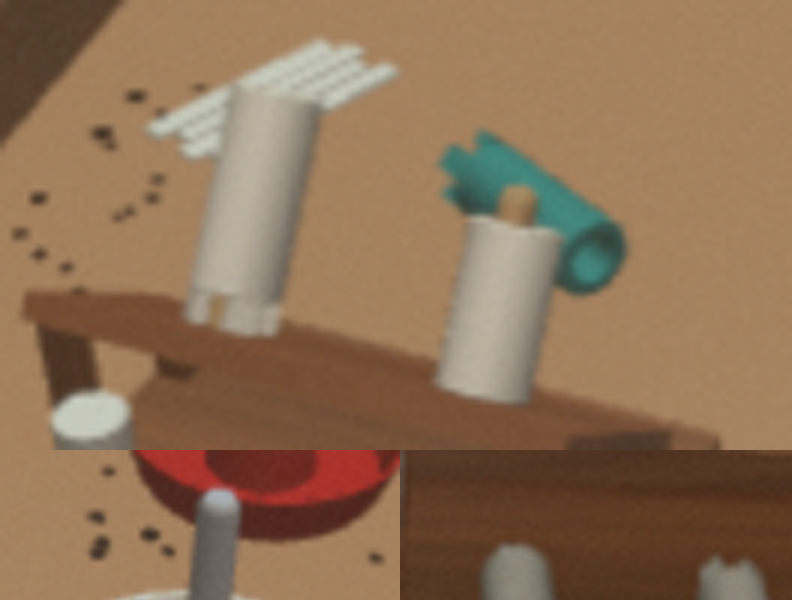

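The crop confirms it: the left sleeve at scene (208,230) is longer and has teeth at its foot, with a gap showing near scene (201,247). The right one is short and plain, with its peg showing. Next I'll fit the sleeve axis, the roll, the pole and the pin.

Run:
```python
from h import *
from scipy.optimize import least_squares
s=load("scene0.npz");t=load("top0.npz")
def get(c,b,lo,hi):
    uv,w,p=cloud(c,*b);q=(p.min(1)>130)&(w[:,1]>lo)&(w[:,1]<hi)&(w[:,2]>.085)&(w[:,0]<.63)&(w[:,0]>.5);return w[q]
ax=lambda yaw,tl=np.radians(35):np.array([-np.sin(tl)*np.cos(yaw),-np.sin(tl)*np.sin(yaw),np.cos(tl)])
W={k:[get(s,(180,190,280,285),*k),get(t,(345,185,445,250),*k)] for k in((-.31,-.22),(-.19,-.12))}
for k in W:
  for j,P in enumerate((W[k][0],np.vstack(W[k]))):
    def f(v):
        a=ax(v[2],v[3]);d=P-[v[0],v[1],.13];d=d-np.outer(d@a,a);return np.r_[np.linalg.norm(d,axis=1)-.0198,(v[3]-.611)*.02]
    r=least_squares(f,[P[:,0].mean(),P[:,1].mean(),0,.611],loss="soft_l1",f_scale=.002)
    a=ax(*r.x[2:]);L=(P-[r.x[0],r.x[1],.13])@a
    print(k,len(P),r.x[:2],np.degrees(r.x[2:]),"rms",np.sqrt(np.mean(r.fun**2)),"L",np.percentile(L,[0,3,97,100]))
# crops
o=np.hstack([cv2.resize(c["pixels"][y-18:y+18,x-18:x+18,::-1],(390,390),interpolation=cv2.INTER_CUBIC) for c,x,y in((s,400,297),(t,243,233))])
o=cv2.convertScaleAbs(o,alpha=1.3,beta=-60)
cv2.imwrite("pics/tower.png",o)
print(proj(s,[[.551,.218,.048]]),proj(t,[[.551,.218,.048],[.551,.218,.151]]),proj(s,[[.551,.218,.151]]))
```

```text
(-0.31, -0.22) 417 [ 0.54637134 -0.26705443] [-1.14490862 34.73809527] rms 0.00254381139345489 L [-0.06618444 -0.0608858   0.03057335  0.03206722]
(-0.31, -0.22) 482 [ 0.54668717 -0.26756935] [ 0.48228107 34.24294111] rms 0.003008502668433883 L [-0.06596852 -0.05992228  0.03205054  0.03470934]
(-0.19, -0.12) 322 [ 0.59624261 -0.13956424] [-7.68956209 37.78151355] rms 0.003933859717199252 L [-0.04132005 -0.03865363  0.02559851  0.02784183]
(-0.19, -0.12) 381 [ 0.59507155 -0.1397331 ] [-5.86469487 40.10046444] rms 0.007621811967452982 L [-0.04116123 -0.03805159  0.02814724  0.03388941]
[[398.24641484 290.87786139]] [[242.01894939 231.78585232]
 [236.67445334 229.24400299]] [[401.83736045 255.31075281]]
```

View pics/tower.png

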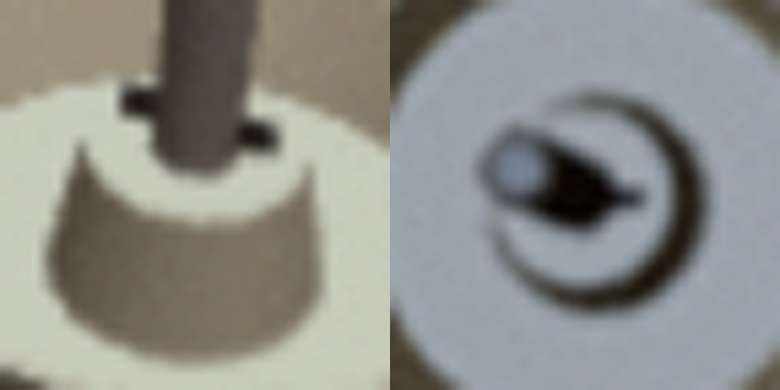

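Pin ends in the crop are scene (130,102) and (272,136), and top (640,197). I'll compute the pin direction, the sleeve roll and the pole position from these.

```bash
cat >> h.py <<'E'
def ray(s,uv): return np.array(s["eye"]),R.from_quat(s["attitude"]).apply(np.r_[pts(s,uv)[0],1])
def atz(s,uv,z): o,d=ray(s,uv);return o+d*(z-o[2])/d[2]
E
python3 - <<'E'
from h import *
s=load("scene0.npz");t=load("top0.npz")
c=lambda x,y,x0,y0,f:((x+.5)/f+x0-.5,(y+.5)/f+y0-.5)
f=390/36
a=atz(s,c(130,102,382,279,f),.0495);b=atz(s,c(272,136,382,279,f),.0495);print("pin",a,b,(a+b)/2,np.linalg.norm(b-a),np.degrees(np.arctan2(*(b-a)[1::-1])))
e=atz(t,c(640-390,197,225,215,f),.048);print("pin end top",e)
print("poletop",atz(s,c(220,45,360,245,5),.151),atz(t,c(130,167,225,215,f),.151))
print("boss top",atz(t,c(587-390,203,225,215,f),.04), "boss scene",atz(s,c(196,160,382,279,f),.04))
ax=np.array([-np.sin(.611),0,np.cos(.611)]);A=np.array([.5465,-.2673,.13])
for g in((211,308),(218,310),(226,313)):
    o,d=ray(s,c(*g,165,195,6));w=o-A;dp=d-(d@ax)*ax;wp=w-(w@ax)*ax
    q=np.roots([dp@dp,2*dp@wp,wp@wp-.0195**2]);k=min(q.real);P=o+k*d
    ex=np.array([np.cos(.611),0,np.sin(.611)]);ey=np.cross(ax,ex)
    v=P-A;print("gap az from ex toward ey",np.degrees(np.arctan2(v@ey,v@ex)),q,"along",v@ax)
# sleeve top extent centre from top picture
print("view az",)
# white sleeve axis check: project predicted axis ends
P=[A+ax*l for l in(-.066,.0,.033)];print(proj(s,P),proj(t,P))
uv,w,p=cloud(s,183,200,220,262);q=(p.min(1)>130)&(w[:,0]>.5)&(w[:,0]<.63)&(w[:,1]<-.22)
for r in range(214,248,6):
    u=uv[q][uv[q][:,1]==r,0];print(r,u.min(),u.max(),end="; ")
from scipy.optimize import least_squares
E
```

```text
pin [0.54625262 0.20568984 0.0495    ] [0.54719139 0.23668825 0.0495    ] [0.54672201 0.22118905 0.0495    ] 0.03101262161970644 88.26536201441837
pin end top [0.54815886 0.20193284 0.048     ]
poletop [0.54366939 0.22028577 0.151     ] [0.54908639 0.2183437  0.151     ]
boss top [0.54721653 0.21706292 0.04      ] boss scene [0.54913364 0.22147516 0.04      ]
gap az from ex toward ey -6.122141253931457 [1.3819728  1.35021156] along -0.06051835456763577
gap az from ex toward ey 3.743377480937172 [1.38420478 1.34915825] along -0.06068960699556932
gap az from ex toward ey 14.296569257100654 [1.386058   1.34866925] along -0.061238139243222675
view az
[[203.874325   248.25317945]
 [208.53849569 222.1525912 ]
 [210.89268352 209.05843827]] [[413.64655903 217.83650235]
 [417.31927516 229.96822202]
 [419.25343479 236.38186034]]
214 203 214; 220 202 212; 226 201 211; 232 199 209; 238 198 208; 244 198 207;
```

Estimates: pole near (0.548, 0.2195), pin along world y, sleeve gap about 4° off the rack's tilt plane. A tool y along world y therefore nearly aligns the gap with the pin. Now the pre-grasp move.

```bash
python3 -m pendant '[[[0,0,0,0,0,0.945,1],[0,0,0,0,0,0.945,1],[0,0,0,0,0,0.945,1],[0,0,0,0,0,0.945,1],[0.036,-0.047,0,0,0,0,1],[0.036,-0.047,0,0,0,0,1],[0.036,-0.047,0,0,0,0,1],[0.036,-0.047,0,0,0,0,1],[0.036,-0.047,0,0,0,0,1],[0.036,-0.047,0,0,0,0,1],[0.036,-0.047,0,0,0,0,1],[0.036,-0.047,0,0,0,0,1],[0,0,0,0,0.85,0,1],[0,0,0,0,0.85,0,1],[0,0,0,0,0.85,0,1],[0,0,0,0,0.85,0,1],[0,0,0,0,0.85,0,1],[0,0,0,0,0.85,0,1],[0,0,0,0,0,0,1],[0,0,0,0,0,0,1]]]' 40
cat > st.py <<'E'
import sys
from h import *
from station import monitor
m=monitor.sense();r=R.from_quat(m["tool_rot"]);M=r.as_matrix()
print(m["t"],"tcp",m["tcp_pos"].round(4),"z",M[:,2].round(3),"y",M[:,1].round(3),"F",m["force"].round(1),"gap",round(m["finger_gap"],3),"grip",round(m["gripper_force"],1),"q6",m["q"].round(2))
a=[float(x) for x in sys.argv[1:]]
if len(a)>=6:
    # target pos, tilt(deg), yaw(deg): shift in present tool axes /0.8 and turn /0.12
    th,ya=np.radians(a[3:5]);T=R.from_euler("z",ya)*R.from_euler("x",np.pi)*R.from_euler("y",th)
    print("shift",(r.inv().apply(np.array(a[:3])-m["tcp_pos"])/.8).round(4),"turn",((r.inv()*T).as_rotvec()/.12).round(3))
E
python3 st.py .489 -.267 .213 35 -1.5 0
```

```text
t: 2.1
tcp_pos: [0.497, -0.2741, 0.2449]
tool_rot: [0.956, -0.013, 0.294, 0.003]
force: [-0.5, -0.2, 0.7]
finger_gap: 1.0
gripper_force: 0.0
2.1 tcp [ 0.497  -0.2741  0.2449] z [ 0.562 -0.012 -0.827] y [-0.026 -1.    -0.003] F [-0.5 -0.2  0.7] gap 1.0 grip 0.0 q6 [-0.93  0.35  1.95  0.86  0.63  0.01]
shift [-0.0309 -0.0085  0.0272] turn [-0.019  0.12  -0.012]
```

```bash
python3 -m pendant '[[[-0.031,-0.0085,0.027,-0.02,0.12,-0.012,1],[0,0,0.03,0,0,0,1],[0,0,0.03,0,0,0,1],[0,0,0.03,0,0,0,1],[0,0,0.02,0,0,0,1],[0,0,0.015,0,0,0,1],[0,0,0,0,0,0,1],[0,0,0,0,0,0,1]]]' 40
python3 st.py .546 -.2673 .1308 35 -1.5 0
python3 - <<'E'
from h import *
from station import eyes
o=[]
for n,x,y in(("scene",165,160),("top",370,190)):
    s=eyes.snapshot(n);np.savez(n+"1.npz",**s);o.append(cv2.resize(s["pixels"][y:y+100,x:x+80,::-1],(400,500),interpolation=cv2.INTER_CUBIC))
cv2.imwrite("pics/pre.png",np.hstack(o))
E
```

```text
t: 2.9
tcp_pos: [0.5477, -0.2682, 0.1318]
tool_rot: [0.953, -0.011, 0.302, 0.004]
force: [0.2, -0.6, -0.2]
finger_gap: 1.002
gripper_force: 0.0
2.9 tcp [ 0.5477 -0.2682  0.1318] z [ 0.575 -0.015 -0.818] y [-0.024 -1.     0.001] F [ 0.2 -0.6 -0.2] gap 1.002 grip 0.0 q6 [-0.84  0.61  1.96  1.32  0.45 -0.44]
shift [-0.0024 -0.001  -0.0002] turn [-0.003 -0.021  0.024]
```

View pics/pre.png

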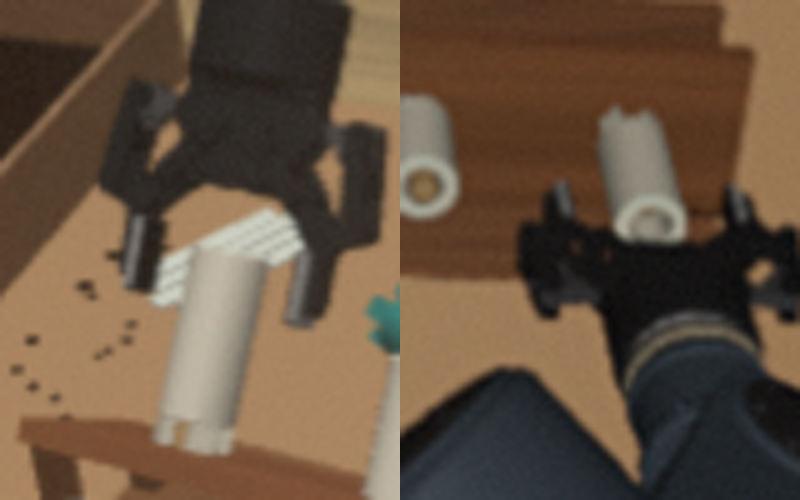

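The sleeve (scene crop 228,300; top crop 650,215) lies midway between the open fingers. Closing now.

```bash
python3 -m pendant '[[[0,0,0,0,0,0,0.2],[0,0,0,0,0,0,0.2],[0,0,0,0,0,0,0.2],[0,0,0,0,0,0,0.2],[0,0,0,0,0,0,0.2],[0,0,0,0,0,0,0.2],[0,0,0,0,0,0,0.2],[0,0,0,0,0,0,0.2],[0,0,0,0,0,0,0.2],[0,0,0,0,0,0,0.2],[0,0,0,0,0,0,0.2],[0,0,0,0,0,0,0.2]]]' 40; python3 st.py
```

```text
t: 4.2
tcp_pos: [0.5466, -0.2686, 0.1321]
tool_rot: [0.953, -0.012, 0.302, 0.005]
force: [-4.2, -0.3, 6.0]
finger_gap: 0.431
gripper_force: 39.6
4.2 tcp [ 0.5466 -0.2686  0.1321] z [ 0.575 -0.016 -0.818] y [-0.026 -1.     0.002] F [-4.2 -0.3  6. ] gap 0.431 grip 39.6 q6 [-0.84  0.61  1.96  1.32  0.45 -0.44]
```

```bash
python3 -m pendant '[[[0,0,-0.02,0,0,0,0.2],[0,0,-0.03,0,0,0,0.2],[0,0,-0.03,0,0,0,0.2],[0,0,-0.03,0,0,0,0.2],[0,0,-0.02,0,0,0,0.2],[0,0,-0.02,0,0,0,0.2],[0,0,0,0,0,0,0.2]]]' 40; python3 st.py .49 -.2673 .27 0 0 0
```

```text
t: 4.9
tcp_pos: [0.4773, -0.2666, 0.2308]
tool_rot: [0.953, -0.012, 0.302, 0.005]
force: [0.3, 0.1, -2.5]
finger_gap: 0.431
gripper_force: 41.4
4.9 tcp [ 0.4773 -0.2666  0.2308] z [ 0.576 -0.017 -0.817] y [-0.026 -1.     0.003] F [ 0.3  0.1 -2.5] gap 0.431 grip 41.4 q6 [-0.97  0.36  2.02  0.97  0.6  -0.16]
shift [ 0.0413  0.0005 -0.0309] turn [ 0.087 -5.115 -0.2  ]
```

```bash
python3 -m pendant '[[[0.0207,0,-0.0155,0,0,0,0.2],[0.0206,0,-0.0154,0,0,0,0.2],[0,0,0,0.015,-0.853,-0.033,0.2],[0,0,0,0.015,-0.853,-0.033,0.2],[0,0,0,0.015,-0.853,-0.033,0.2],[0,0,0,0.015,-0.853,-0.033,0.2],[0,0,0,0.015,-0.853,-0.033,0.2],[0,0,0,0.015,-0.85,-0.035,0.2],[0,0,0,0,0,0,0.2],[0,0,0,0,0,0,0.2]]]' 40; python3 st.py .548 .2195 .27 0 0 0
```

```text
t: 5.9
tcp_pos: [0.4907, -0.2656, 0.2674]
tool_rot: [1.0, 0.001, 0.002, -0.003]
force: [-0.3, 1.0, -1.7]
finger_gap: 0.434
gripper_force: 41.2
5.9 tcp [ 0.4907 -0.2656  0.2674] z [ 0.004  0.005 -1.   ] y [ 0.002 -1.    -0.005] F [-0.3  1.  -1.7] gap 0.434 grip 41.2 q6 [-0.7   0.41  1.58  0.01  1.15  0.87]
shift [ 7.310e-02 -6.062e-01  1.000e-04] turn [-0.043 -0.032  0.02 ]
```

```bash
python3 -m pendant '[[[0.006,-0.0505,0,-0.04,-0.03,0.02,0.2],[0.006,-0.0505,0,0,0,0,0.2],[0.006,-0.0505,0,0,0,0,0.2],[0.006,-0.0505,0,0,0,0,0.2],[0.006,-0.0505,0,0,0,0,0.2],[0.006,-0.0505,0,0,0,0,0.2],[0.006,-0.0505,0,0,0,0,0.2],[0.006,-0.0505,0,0,0,0,0.2],[0.006,-0.0505,0,0,0,0,0.2],[0.006,-0.0505,0,0,0,0,0.2],[0.006,-0.0505,0,0,0,0,0.2],[0.006,-0.0505,0,0,0,0,0.2],[0,0,0,0,0,0,0.2],[0,0,0,0,0,0,0.2],[0,0,0,0,0,0,0.2]]]' 40; python3 st.py .548 .2195 .27 0 0 0
python3 - <<'E'
from h import *
from station import eyes
o=[]
for n,x,y in(("scene",360,185),("top",195,180)):
    s=eyes.snapshot(n);np.savez(n+"2.npz",**s);o.append(cv2.resize(s["pixels"][y:y+120,x:x+80,::-1],(400,600),interpolation=cv2.INTER_CUBIC))
cv2.imwrite("pics/over.png",np.hstack(o))
E
```

```text
t: 7.4
tcp_pos: [0.548, 0.2169, 0.2676]
tool_rot: [1.0, -0.001, -0.0, 0.001]
force: [0.1, 0.9, -1.3]
finger_gap: 0.431
gripper_force: 41.4
7.4 tcp [0.548  0.2169 0.2676] z [-0.001 -0.002 -1.   ] y [-0.003 -1.     0.002] F [ 0.1  0.9 -1.3] gap 0.431 grip 41.4 q6 [ 0.19  0.46  1.5  -0.    1.19  1.76]
shift [-0.     -0.0032 -0.003 ] turn [ 0.019  0.008 -0.021]
```

View pics/over.png

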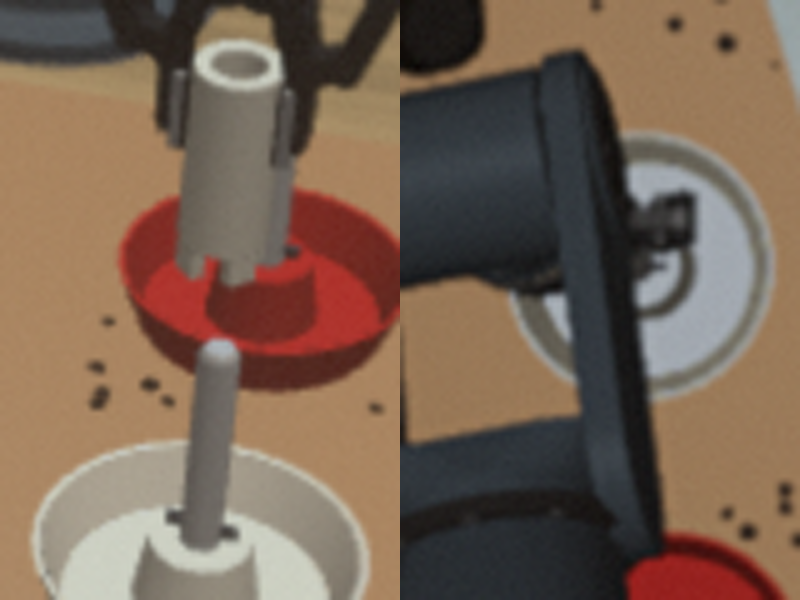

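The sleeve (foot at crop 230,265) is above the pole (top at 222,350). I'll check the tilt from depth and enlarge the foot to read the tooth phase.

Run:
```python
from h import *
from scipy.optimize import least_squares
s=load("scene2.npz");s0=load("scene0.npz")
def fit(b,zlo,zhi,rad):
    uv,w,p=cloud(s,*b);q=(w[:,2]>zlo)&(w[:,2]<zhi)&(abs(w[:,0]-.55)<.03)&(abs(w[:,1]-.22)<.03);P=w[q];zm=(zlo+zhi)/2
    def f(v):
        a=np.array([v[2],v[3],1]);a/=np.linalg.norm(a);d=P-[v[0],v[1],zm];d=d-np.outer(d@a,a);return np.linalg.norm(d,axis=1)-rad
    r=least_squares(f,[.55,.22,0,0],loss="soft_l1",f_scale=.001);return len(P),r.x[:2].round(4),np.degrees(r.x[2:]).round(2),P[:,2].min(),P[:,2].max(),(f(r.x)**2).mean()**.5
print("sleeve",fit((393,190,420,245),.195,.265,.0198)); print("pole",fit((390,250,415,295),.06,.148,.01))
o=np.hstack([cv2.resize(c["pixels"][y-18:y+18,x-18:x+18,::-1],(396,396),interpolation=cv2.INTER_CUBIC) for c,x,y in((s0,203,243),(s,406,235))])
cv2.imwrite("pics/foot.png",cv2.convertScaleAbs(o,alpha=1.6,beta=-110))
```

```text
sleeve (482, array([0.5459, 0.2167]), array([1.72, 1.24]), np.float64(0.19755623254538235), np.float64(0.2649582098128159), np.float64(0.0020530681428724356))
pole (270, array([0.5466, 0.2207]), array([-0.13, -0.21]), np.float64(0.060080811950823265), np.float64(0.14795066744036656), np.float64(0.001624067854466691))
```

View pics/foot.png

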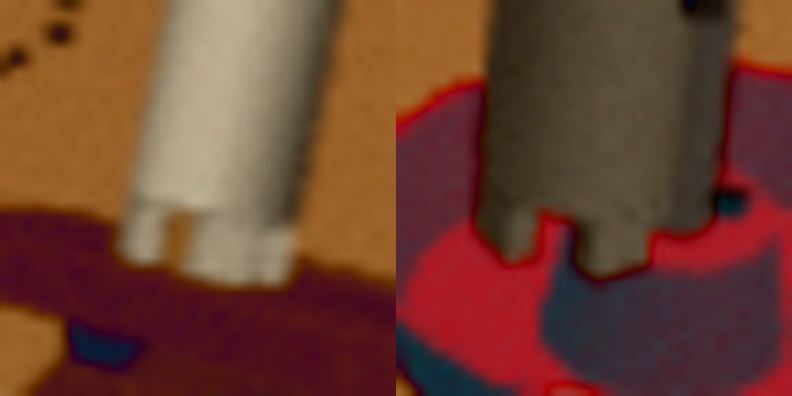

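In the foot crop, one tooth (610,250) faces the camera about 6° to the right, with side teeth at 510 and 690. The gaps are therefore about 29° short of the pin, so I turn +29° about the vertical. I'll also shift the foot onto the pole and start descending.

```bash
python3 -m pendant '[[[0,0,0,0,0,-0.84,0.2],[0,0,0,0,0,-0.84,0.2],[0,0,0,0,0,-0.84,0.2],[0,0,0,0,0,-0.84,0.2],[0,0,0,0,0,-0.84,0.2],[0.0038,-0.003,0,0,0,0,0.2],[0,0,0.025,0,0,0,0.2],[0,0,0.02,0,0,0,0.2],[0,0,0.015,0,0,0,0.2],[0,0,0.01,0,0,0,0.2],[0,0,0.01,0,0,0,0.2],[0,0,0,0,0,0,0.2]]]' 40; python3 st.py .5485 .2205 .203 0 29 0
```

```text
t: 8.7
tcp_pos: [0.5496, 0.2214, 0.2029]
tool_rot: [0.969, 0.248, -0.001, 0.001]
force: [-1.4, 0.9, -2.0]
finger_gap: 0.43
gripper_force: 41.2
8.7 tcp [0.5496 0.2214 0.2029] z [-0.002 -0.003 -1.   ] y [ 0.481 -0.877  0.001] F [-1.4  0.9 -2. ] gap 0.43 grip 41.2 q6 [ 0.2   0.54  1.56 -0.    1.05  1.27]
shift [-0.0017  0.0003 -0.0001] turn [ 0.01   0.026 -0.035]
```

Force stayed low, so the sleeve is threaded on the pole. Continuing down.

```bash
python3 -m pendant '[[[0,0,0.02,0,0,0,0.2],[0,0,0.02,0,0,0,0.2],[0,0,0.02,0,0,0,0.2],[0,0,0.015,0,0,0,0.2],[0,0,0.01,0,0,0,0.2],[0,0,0,0,0,0,0.2]]]' 40; python3 st.py
```

```text
t: 9.3
tcp_pos: [0.5495, 0.2211, 0.1348]
tool_rot: [0.969, 0.249, -0.002, 0.001]
force: [-3.7, -2.7, -4.3]
finger_gap: 0.43
gripper_force: 40.4
9.3 tcp [0.5495 0.2211 0.1348] z [-0.002 -0.003 -1.   ] y [ 0.482 -0.876  0.001] F [-3.7 -2.7 -4.3] gap 0.43 grip 40.4 q6 [ 0.2   0.63  1.61 -0.    0.91  1.27]
```

```bash
python3 -m pendant '[[[0,0,0.005,0,0,0,0.2],[0,0,0.005,0,0,0,0.2],[0,0,0.005,0,0,0,0.2],[0,0,0.0025,0,0,0,0.2],[0,0,0,0,0,0,0.2]]]' 40; python3 st.py
```

```text
t: 9.8
tcp_pos: [0.5495, 0.221, 0.1224]
tool_rot: [0.969, 0.249, -0.001, 0.001]
force: [-5.0, -3.0, 0.7]
finger_gap: 0.431
gripper_force: 40.7
9.8 tcp [0.5495 0.221  0.1224] z [-0.002 -0.003 -1.   ] y [ 0.482 -0.876  0.002] F [-5.  -3.   0.7] gap 0.431 grip 40.7 q6 [ 0.2   0.65  1.62 -0.    0.88  1.27]
```

```bash
python3 -m pendant '[[[-0.0015,0,0.0025,0,0,0,0.2],[0,0,0.0025,0,0,0,0.2],[0,0,0,0,0,0,0.2]]]' 40; python3 st.py;  python3 -m pendant '[[[0,0,0.0025,0,0,0,0.2],[0,0,0.0025,0,0,0,0.2],[0,0,0,0,0,0,0.2]]]' 40; python3 st.py
```

```text
t: 10.1
tcp_pos: [0.5495, 0.2209, 0.1217]
tool_rot: [0.969, 0.249, 0.001, 0.001]
force: [-7.7, -3.3, 16.8]
finger_gap: 0.43
gripper_force: 42.3
10.1 tcp [0.5495 0.2209 0.1217] z [ 0.002 -0.002 -1.   ] y [ 0.482 -0.876  0.003] F [-7.7 -3.3 16.8] gap 0.43 grip 42.3 q6 [ 0.19  0.65  1.62 -0.    0.87  1.26]
t: 10.4
tcp_pos: [0.5497, 0.221, 0.1213]
tool_rot: [0.969, 0.249, 0.001, 0.001]
force: [-13.5, -2.1, 36.4]
finger_gap: 0.432
gripper_force: 44.0
10.4 tcp [0.5497 0.221  0.1213] z [ 0.003 -0.002 -1.   ] y [ 0.482 -0.876  0.003] F [-13.5  -2.1  36.4] gap 0.432 grip 44.0 q6 [ 0.2   0.65  1.62 -0.    0.87  1.27]
```

Contact at the pin height, with teeth on the pin. I'll ease the load and sweep.

```bash
for i in 1; do python3 -m pendant '[[[0,0,-0.003,0,0,0,0.2],[0,0,0,0,0,-0.3,0.2],[0,0,0,0,0,-0.3,0.2],[0,0,0,0,0,-0.3,0.2],[0,0,0,0,0,0,0.2]]]' 40; python3 -m pendant '[[[0,0,0,0,0,-0.3,0.2],[0,0,0,0,0,-0.3,0.2],[0,0,0,0,0,-0.3,0.2],[0,0,0,0,0,0,0.2]]]' 40; done | grep -E "tcp_pos|force|rot"; python3 st.py
```

```text
tcp_pos: [0.5494, 0.2214, 0.1215]
tool_rot: [0.954, 0.301, 0.001, 0.001]
force: [-10.8, -2.0, 24.9]
gripper_force: 42.8
tcp_pos: [0.5493, 0.2216, 0.1215]
tool_rot: [0.936, 0.351, 0.001, 0.001]
force: [-11.6, -0.8, 24.9]
gripper_force: 42.8
11.3 tcp [0.5493 0.2216 0.1215] z [ 0.002 -0.001 -1.   ] y [ 0.658 -0.753  0.002] F [-11.6  -0.8  24.9] gap 0.433 grip 42.8 q6 [ 0.2   0.65  1.62 -0.    0.87  1.05]
```

```bash
(python3 -m pendant '[[[-0.0014,-0.0012,-0.001,0,0,0.4,0.2],[0,0,0,0,0,0.6,0.2],[0,0,0,0,0,0.6,0.2],[0,0,0,0,0,0.6,0.2],[0,0,0,0,0,0,0.2]]]' 40; python3 -m pendant '[[[0,0,0,0,0,0.4,0.2],[0,0,0,0,0,0.4,0.2],[0,0,0,0,0,0,0.2]]]' 40;python3 -m pendant '[[[0,0,0,0,0,0.4,0.2],[0,0,0,0,0,0.4,0.2],[0,0,0,0,0,0,0.2]]]' 40 )| grep -E "tcp_pos|force|rot"; python3 st.py
```

```text
tcp_pos: [0.5496, 0.2209, 0.1216]
tool_rot: [0.974, 0.225, 0.002, 0.001]
force: [-5.8, -3.9, 18.1]
gripper_force: 41.9
tcp_pos: [0.5495, 0.2207, 0.1215]
tool_rot: [0.984, 0.178, 0.002, 0.002]
force: [-6.9, -2.8, 17.7]
gripper_force: 41.8
tcp_pos: [0.5495, 0.2206, 0.1214]
tool_rot: [0.991, 0.131, 0.002, 0.002]
force: [-6.2, -3.2, 16.8]
gripper_force: 41.7
12.4 tcp [0.5495 0.2206 0.1214] z [ 0.005 -0.003 -1.   ] y [ 0.26  -0.966  0.004] F [-6.2 -3.2 16.8] gap 0.433 grip 41.7 q6 [ 0.19  0.65  1.62 -0.    0.87  1.51]
```

Run:
```python
from h import *
from station import eyes
s=eyes.snapshot("scene");np.savez("scene3.npz",**s)
u=[cv2.resize(s["pixels"][y:y+h,x:x+w,::-1],(w*10,h*10),interpolation=cv2.INTER_CUBIC) for x,y,w,h in((375,240,50,60),)]
o=cv2.convertScaleAbs(u[0],alpha=1.5,beta=-90)
z=cv2.resize(s["pixels"][277:302,388:418,::-1],(300,250),interpolation=cv2.INTER_CUBIC)
o=np.hstack([o,np.vstack([z,np.zeros((350,300,3),np.uint8)])]);cv2.imwrite("pics/pin.png",o)
```

```text
(no output)
```

View pics/pin.png

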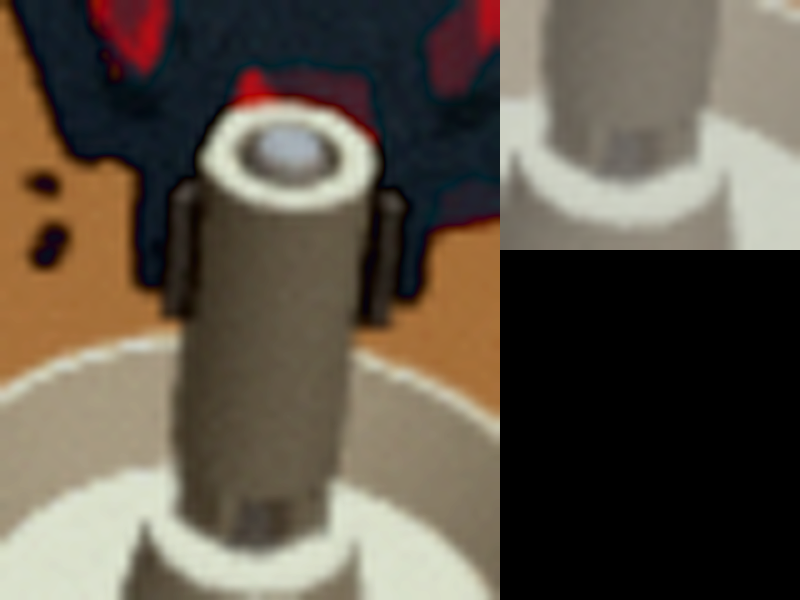

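The picture shows a gap (258,520) facing the camera almost squarely, at world azimuth about 11°, and the pole top inside the bore at (290,150). The gap needs about 12° more in the same direction, so I continue the sweep.

```bash
(python3 -m pendant '[[[0,0,0,0,0,0.35,0.2],[0,0,0,0,0,0.35,0.2],[0,0,0,0,0,0,0.2]]]' 40; python3 -m pendant '[[[0,0,0,0,0,0.3,0.2],[0,0,0,0,0,0.3,0.2],[0,0,0,0,0,0,0.2]]]' 40;python3 -m pendant '[[[0,0,0,0,0,0.3,0.2],[0,0,0,0,0,0.3,0.2],[0,0,0,0,0,0,0.2]]]' 40 )| grep -E "tcp_pos|force|rot"; python3 st.py
```

```text
tcp_pos: [0.5496, 0.2204, 0.1212]
tool_rot: [0.996, 0.089, 0.003, 0.002]
force: [-5.9, -3.5, 16.6]
gripper_force: 41.6
tcp_pos: [0.5496, 0.2203, 0.121]
tool_rot: [0.999, 0.054, 0.003, 0.002]
force: [-5.8, -4.7, 14.8]
gripper_force: 41.5
tcp_pos: [0.5496, 0.2202, 0.1206]
tool_rot: [1.0, 0.018, 0.003, 0.002]
force: [-5.7, -3.8, 11.6]
gripper_force: 41.2
13.35 tcp [0.5496 0.2202 0.1206] z [ 0.005 -0.003 -1.   ] y [ 0.035 -0.999  0.004] F [-5.7 -3.8 11.6] gap 0.434 grip 41.2 q6 [ 0.19  0.65  1.62 -0.01  0.87  1.73]
```

```bash
(python3 -m pendant '[[[0,0,0.002,0,0,0.3,0.2],[0,0,0,0,0,0.3,0.2],[0,0,0,0,0,0,0.2]]]' 40; python3 -m pendant '[[[0,0,0,0,0,0.3,0.2],[0,0,0,0,0,0.3,0.2],[0,0,0,0,0,0,0.2]]]' 40;python3 -m pendant '[[[0,0,0,0,0,0.3,0.2],[0,0,0,0,0,0.3,0.2],[0,0,0,0,0,0,0.2]]]' 40 )| grep -E "tcp_pos|force|rot"; python3 st.py
```

```text
tcp_pos: [0.5491, 0.2211, 0.1169]
tool_rot: [1.0, -0.019, 0.002, 0.001]
force: [-1.4, -0.3, 1.3]
gripper_force: 40.9
tcp_pos: [0.5492, 0.221, 0.1162]
tool_rot: [0.999, -0.054, 0.002, 0.001]
force: [0.0, -0.6, -0.9]
gripper_force: 40.9
tcp_pos: [0.5486, 0.221, 0.1159]
tool_rot: [0.996, -0.09, 0.001, 0.001]
force: [-1.7, -0.7, -1.1]
gripper_force: 40.9
14.25 tcp [0.5486 0.221  0.1159] z [ 0.002 -0.002 -1.   ] y [-0.179 -0.984  0.001] F [-1.7 -0.7 -1.1] gap 0.431 grip 40.9 q6 [ 0.2   0.65  1.63 -0.    0.86  1.95]
```

It dropped past the pin. I'll turn back about 5° and push home.

```bash
(python3 -m pendant '[[[0,0,0,0,0,-0.6,0.2],[0,0,0.0025,0,0,0,0.2],[0,0,0.0025,0,0,0,0.2],[0,0,0,0,0,0,0.2]]]' 40; python3 -m pendant '[[[0,0,0.002,0,0,0,0.2],[0,0,0.002,0,0,0,0.2],[0,0,0,0,0,0,0.2]]]' 40)| grep -E "tcp_pos|force|rot"; python3 st.py
```

```text
tcp_pos: [0.5485, 0.221, 0.1116]
tool_rot: [0.998, -0.055, 0.001, 0.001]
force: [0.1, -0.4, -1.1]
gripper_force: 40.8
tcp_pos: [0.5485, 0.2209, 0.1114]
tool_rot: [0.998, -0.055, 0.001, 0.001]
force: [-4.4, -0.8, 15.4]
gripper_force: 42.7
14.95 tcp [0.5485 0.2209 0.1114] z [ 0.003 -0.002 -1.   ] y [-0.109 -0.994  0.002] F [-4.4 -0.8 15.4] gap 0.431 grip 42.7 q6 [ 0.2   0.66  1.63 -0.    0.85  1.88]
```

Drop of about 10.3 mm with firm seat contact, so it is home. Releasing and retreating.

```bash
(python3 -m pendant '[[[0,0,-0.0025,0,0,0,0.2],[0,0,0,0,0,0,0.6],[0,0,0,0,0,0,1],[0,0,0,0,0,0,1],[0,0,0,0,0,0,1],[0,0,0,0,0,0,1],[0,0,0,0,0,0,1],[0,0,0,0,0,0,1],[0,0,0,0,0,0,1]]]' 40; python3 -m pendant '[[[0,0,-0.01,0,0,0,1],[0,0,-0.02,0,0,0,1],[0,0,-0.04,0,0,0,1],[0,0,-0.05,0,0,0,1],[0,0,-0.05,0,0,0,1],[0,0,-0.03,0,0,0,1],[0,0,0,0,0,0,1],[0,0,0,0,0,0,1],[0,0,0,0,0,0,1]]]' 40)| grep -E "tcp_pos|force|gap"
python3 - <<'E'
from h import *
from station import eyes
s=eyes.snapshot("scene");np.savez("scene4.npz",**s)
cv2.imwrite("pics/end.png",np.hstack([cv2.resize(s["pixels"][225:315,365:435,::-1],(420,540),interpolation=cv2.INTER_CUBIC),cv2.resize(s["pixels"][200:300,165:230,::-1],(351,540),interpolation=cv2.INTER_CUBIC)]))
t=eyes.snapshot("top");cv2.imwrite("pics/endtop.png",t["pixels"][:,:,::-1])
uv,w,p=cloud(s,385,240,420,300);q=(abs(w[:,0]-.548)<.025)&(abs(w[:,1]-.22)<.025)&(w[:,2]>.1)
h=w[q,2];print("top heights",np.percentile(h,[90,95,99,100]))
print(proj(s,[[.548,.22,.140],[.548,.22,.1505],[.548,.22,.151]]))
E
```

```text
tcp_pos: [0.5479, 0.2208, 0.1105]
force: [-0.3, 0.5, 0.2]
finger_gap: 1.004
gripper_force: 0.0
tcp_pos: [0.5468, 0.2209, 0.2693]
force: [-0.5, -0.0, 0.3]
finger_gap: 1.001
gripper_force: 0.0
top heights [0.14850952 0.15089612 0.15332429 0.15489687]
[[402.6340007  258.6718943 ]
 [403.01886357 254.8860407 ]
 [403.0372703  254.70479434]]
```

View pics/end.png

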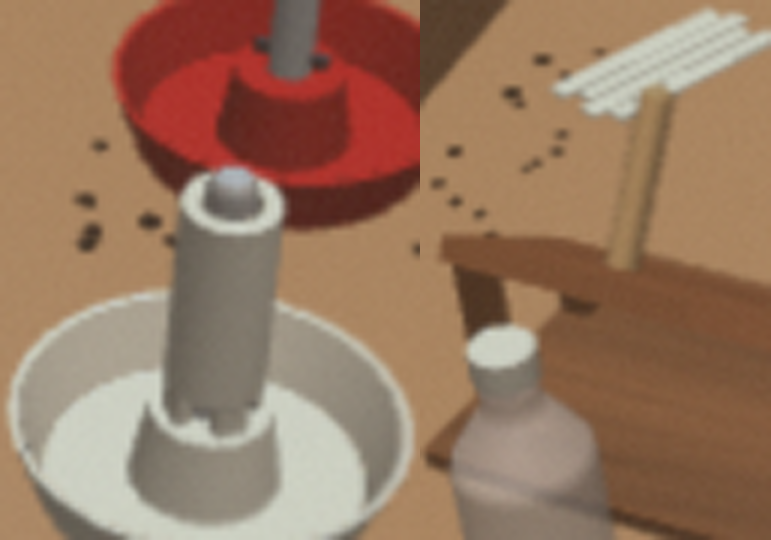

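The picture shows the sleeve upright with its foot on the boss (crop 215,420) and the pole standing out of its top (235,180). Its old peg is empty, and the bottle and stakes have not moved. Handing in.

```bash
python3 -c "
from station import job; print(job.sign_off())"
```

```text
the job is handed in; nothing more can be done
None
```

The toothed sleeve is seated fully home on the white tower's boss, teeth past the cross pin and released; the job is handed in at about 17 s on the robot's clock, though sign-off returned no verdict.

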